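# Tip the tackle-box lid shut

### The arm

A 6-joint arm with a two-finger parallel gripper is mounted at the origin on the work surface. World frame = base frame: x ahead of the robot, y to its left, z up, the work surface at z = 0. Lengths are in m, angles in rad, forces in N, time in s.
With the tool pointing down it reaches from about 0.35 to 0.85 m from the base axis. Payload 8.1 kg.
Tool frame: the origin (TCP) lies between the finger pads; the fingertips stand 25 mm ahead of it and the grasp point (between the pads) lies 6 mm ahead of it; z points along the fingers, y is the direction in which the jaws open and shut (so a half turn about z gives the same grasp; the last joint's range is limited). The gripper opens to 85 mm and grips with 20 to 120 N. Pads are 22 mm wide; open, the fingers measure 114 mm over their backs; the gripper's body (76 mm by 85 mm) begins 54 mm behind the grasp point. The pads swing forward as they close: fully open they stand 13 mm farther back than shut.
Start: joints at [1.034, 0.13, 1.488, -0, 1.523, -0.085], TCP at [0.262, 0.54, 0.256] pointing down, gripper open.
Joint ranges: [-2.96, 2.96], [-0.89, 2.26], [0.02, 2.5], [-1.34, 4.48], [0, 2.73], [-2.66, 2.66]. Speed limits (rad/s): [2.39, 2.39, 2.79, 3.14, 3.14, 3.14].

### API

Orientations are given as [roll, pitch, yaw] about the fixed x, y, z axes, in that order (R = Rz(yaw) Ry(pitch) Rx(roll)).
In Python, from plant import ctrl gives the robot as it stands.
- The arm moves only by the shell command python3 -m pendant 'ROWS' [FORCE]. ROWS is JSON, a list of rows, each an object with "dr": the turn, a rotation vector about the tool's x, y, z in rad, a list of three; "delta_pos": the shift along the tool's x, y, z in cm, a list of three; "fingers": the finger opening in cm, from 0 to 8.54. A call has 1 to 10 rows; each row shifts and turns the commanded pose from where the row before left it, along the tool's axes as they then stand; what a row does not reach is not made up. A row lasts 1/12 s, in which the tool goes at most 41.7 mm and 7.16 degrees, less where a joint would pass 70% of its speed; a pose out of reach is approached as far as the arm can. A call is refused whole if a number of a shift passes 4.17 or a number of a turn 0.125, either way. A call with a gripper value outside its range is refused whole. The fingers move at their own pace and stop on an object; FORCE is the grip in N (left out, the last holds). Time passes only in rows, so rows that do not move let the fingers close. It gives the time, the measured TCP pose, the force and the opening at its end, in the units of the state.
- ctrl.state(): the state, without advancing time (a new reading comes with each control period).
- ctrl.get_image(name): name is "scene" or "top"; returns the picture (420x560x3 uint8, red, green, blue); there is no depth.
- ctrl.get_calibration(name): a dict with "vfov" (degrees; the focal length in pixels is half the picture's height over the tangent of half this angle, whatever the lens; pixels are square), "cx", "cy" (the principal point, pixels), "R" (3x3) and "t" (3): a world point X has camera coordinates R X + t. Camera axes: x right, y down, z forward; pixel columns grow to the right and rows downward; lengths in m; the calibration is good to about 2 mm. A picture is of the moment at which its call begins. get_calibration takes no time and is no camera call.
- ctrl.hand_in(): hands the job in, once; it reports no verdict.
The state is a dict: "time_s": time; "q": joint angles; "joint_vel": joint speeds; "joint_efforts": joint torques, N m; "position": TCP position; "eef_rot": TCP orientation; "contact_force": force on the tool from outside, world axes, zero at the start; "wrist_torque": the same for the moment, N m; "gripper_width": opening from 0.0 (shut) to 1.0 (fully open).
Only numpy, scipy, OpenCV 4.12 (cv2) and the standard library are available. Lean on these libraries where they do the work, as an engineer would, in place of code of your own. Each camera call takes 0.05 s, during which the arm holds its last target.

### The job

Two equal tackle boxes stand open on the fold-out shelf, their lids leaning back roughly towards the robot. Push the lid of the box that holds the line spool up past upright and let it drop shut by its own weight, without riding it or pressing it down. Leave the other box, the one with the hook file in it, wide open, and do not knock over or shove the jar.

Things in the scene. Friction and masses are not known exactly. Their poses are not given: they have to be found in the camera images.
- spool_lid (a joint): Hinge of the lid of the tackle box that holds the flanged line spool (64 mm across, 48 mm high, standing in the box). 0 shut, 1.57 upright, 1.9 wide open on its stop (the start). Free hinge, lid about 0.2 kg: it falls back open on one side of upright and shut on the other; under 2 N at its free edge moves it.
- spool_lid_edge (a point): Point on that lid: mid-width, mid-thickness, 10 mm in from the free edge. Flat grey panel, 160 mm hinge to free edge, 200 wide, 8 thick. Axes move with it: x from hinge to free edge, y along the hinge, z out of the outer face (up when shut, towards the robot's side when open). The hinge axis lies at x -150, z -4 mm here, 80 mm above the shelf. Lid top: 231 mm above the shelf open, 240 upright.
- file_lid_edge (a point): The same point and axes on the lid of the other, equal box, which holds a hook file (140 mm, flat steel blade, wooden grip); this lid starts wide open. Both boxes are fixed, grey, 160 mm deep, 200 wide, 80 high, walls 5, hinged on the wall facing the robot but turned up to 46 degrees either way, one to the robot's left and one to its right.
- jar_mid (a point): Centre, half-way up, of a frosted glass jar with a closed cap, 60 mm across, 95 mm high, loose on the shelf between the boxes, z axis up. A dark steel reel clamp with a lever on top (60 by 45 mm, 85 mm high) also stands loose between the boxes, nearer the robot.
There are look-alikes about, which are no part of the job. What is shaped like the part that bears jar_mid but red or yellow is not meant.

How it is judged:
On the way:
1. the lid of the spool's box has been pushed past upright (value of joint spool_lid below 1.5 rad), for 0.05 s.
At the end, for the whole second after the job is handed in: The lid of the spool's box is shut (within 5 degrees) and at rest; the other box's lid is wide open as it was (its edge within 25 mm of its start); the jar stands upright (within 10 degrees) within 30 mm of its start (value of joint spool_lid below 0.09 rad and velocity of joint spool_lid between -0.1 and 0.1 rad/s and distance of file_lid_edge from where it was at the start of the episode below 0.025 m and distance of jar_mid from where it was at the start of the episode below 0.03 m and angle between jar_mid's own z axis and vertical below 0.17 rad); the robot touches nothing.
It fails at once if the robot rides or presses the lid down: it pushes on the spool box's lid (over 1 N) when the lid is already more than about 35 degrees past upright (joint below 0.95) (value of joint spool_lid below 0.95 rad and contact force between any of the arm, the fingers and spool_lid above 1 N).
It fails at once if the other box's lid is moved (its edge more than 60 mm) (distance of file_lid_edge from where it was at the start of the episode above 0.06 m).
It fails at once if the jar is knocked over (tilted more than 30 degrees) (angle between jar_mid's own z axis and vertical above 0.52 rad).
It also fails if it takes over 32 s, if anything falls off the work surface, if the arm or the gripper's body presses on something with over 40 N, if the wrist force passes 120 N, or if a joint passes its speed limit or range.

## Working session

There is one attempt and no reset: what is moved stays moved. The work goes in short steps, Python scripts to look and compute and a shell command to move; the robot and the scene stay as the last step left them, time stands still between calls to the robot, and variables do not carry over. Pictures are saved under pics/ and viewed, and the job is handed in when it is done.

```bash
mkdir -p pics; ls; python3 - <<'E'
from plant import ctrl
import cv2
for n in("scene","top"):
    im=ctrl.get_image(n); cv2.imwrite(f"pics/{n}0.png",im[:,:,::-1])
    c=ctrl.get_calibration(n); print(n,c)
print(ctrl.state())
E
```

```text
pics
scene {'vfov': 56.23429998015965, 'cx': 284.0247231179546, 'cy': 208.13709423357537, 'R': array([[ 0.42722366,  0.90401026, -0.01566536],
       [ 0.71611761, -0.34890354, -0.6045179 ],
       [-0.55195608,  0.24704611, -0.79643751]]), 't': array([-0.25826675, -0.46077783,  1.30350224])}
top {'vfov': 57.60334920722623, 'cx': 276.92492758933037, 'cy': 213.72166823048653, 'R': array([[ 0.02517193, -0.99951687,  0.01823173],
       [-0.98625949, -0.02780846, -0.16284625],
       [ 0.16327457, -0.01388207, -0.986483  ]]), 't': array([-0.03666237,  0.70029882,  0.84290589])}
{'time_s': 0.1, 'q': array([ 1.03361304e+00,  1.31083609e-01,  1.48919192e+00, -4.31158721e-06,
        1.52299482e+00, -8.53839713e-02]), 'joint_vel': array([ 0.00076229, -0.00307348, -0.00120951, -0.00084824,  0.00069266,
        0.00173427]), 'joint_efforts': array([ 9.59599565e-04, -5.70951498e+01, -5.01941693e+01, -1.57047152e-04,
        8.27105774e-03, -5.18877187e-05]), 'position': array([0.26168762, 0.53941495, 0.25533868]), 'eef_rot': array([-3.13992070e+00, -1.38783718e-04,  2.68979343e+00]), 'contact_force': array([-0.37989077,  0.0459014 ,  0.08363838]), 'wrist_torque': array([ 0.07052458,  0.01015506, -0.01250593]), 'gripper_width': 0.9982324696501583}
```

View pics/scene0.png

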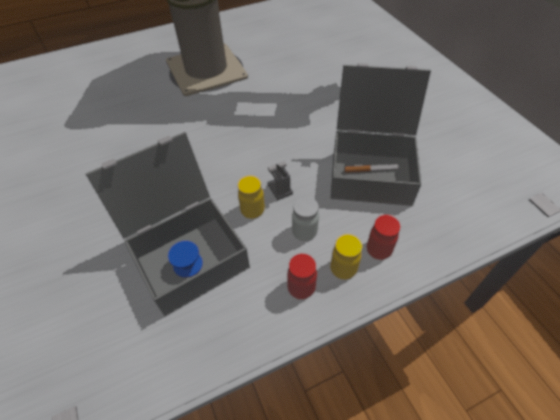

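View pics/top0.png

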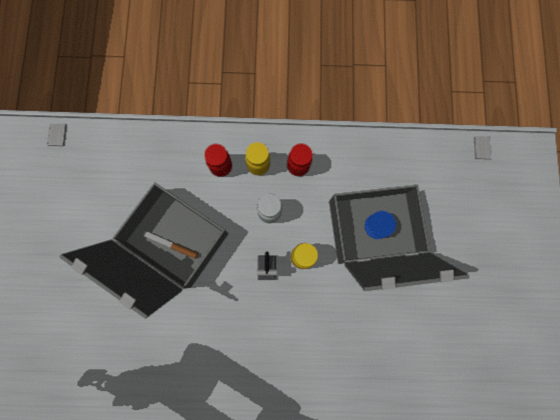

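The spool (blue, flanged) is in the box at top px (380,225), scene px (185,257), on the robot's right. The file box is at top px (170,245). The frosted jar is at top px (269,207). The red and yellow jars are look-alikes. I'll enlarge crops to confirm this and read the corners.

```bash
python3 - <<'E'
import cv2
a=cv2.imread("pics/top0.png")[170:310,310:490]; b=cv2.imread("pics/scene0.png")[125:315,85:260]
f=lambda i,s:cv2.convertScaleAbs(cv2.resize(i,None,fx=s,fy=s,interpolation=cv2.INTER_CUBIC),alpha=1.5,beta=15)
cv2.imwrite("pics/ctop.png",f(a,4)); cv2.imwrite("pics/cscene.png",f(b,3))
E
```

```text
(no output)
```

View pics/ctop.png

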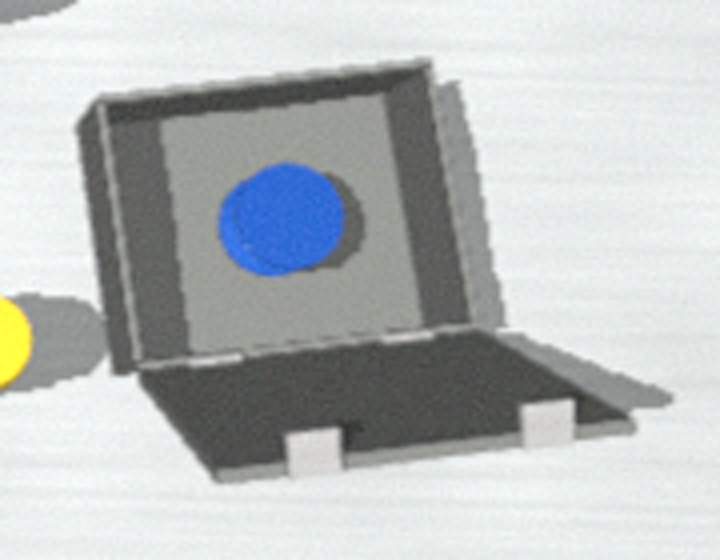

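View pics/cscene.png

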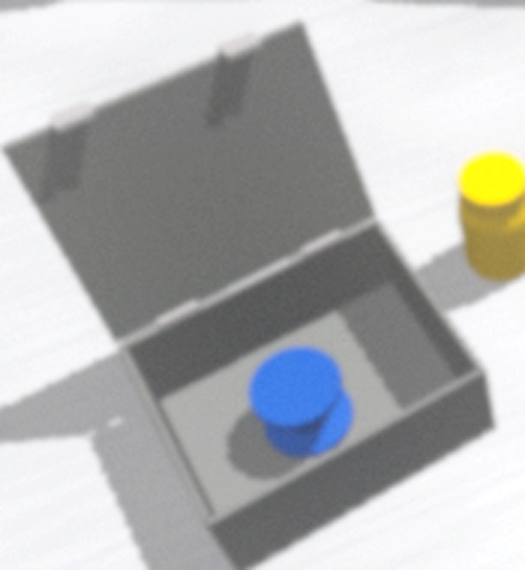

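The crops confirm the blue flanged spool's box. Next I'll fit the box pose from the corners.

```bash
cat > h.py <<'E'
import numpy as np
from plant import ctrl
def C(n):
    c=ctrl.get_calibration(n); f=210/np.tan(np.radians(c["vfov"]/2)); return c,f
def ray(n,u,v,z):
    c,f=C(n); R=c["R"];o=-R.T@c["t"]; d=R.T@np.array([(u-c["cx"])/f,(v-c["cy"])/f,1]); return o+d*(z-o[2])/d[2]
def proj(n,X):
    c,f=C(n); p=c["R"]@X+c["t"]; return np.array([c["cx"]+f*p[0]/p[2],c["cy"]+f*p[1]/p[2]])
E
python3 - <<'E'
from h import *
from scipy.optimize import least_squares
# box frame: x from hinge to front, y along hinge, origin hinge mid
def pts(p):
    x,y,a,q=p
    ex=np.array([np.cos(a),np.sin(a),0]);ey=np.array([-np.sin(a),np.cos(a),0]);z=np.array([0,0,1.])
    h=np.array([x,y,.08]); L=ex*np.cos(q)+z*np.sin(q)
    g=lambda s:h+L*.16+ey*s*.1
    r=lambda s:h+ex*.16+ey*s*.1
    return g,r
obs=[("top",'r',1,335,195),("top",'r',-1,417.5,185.5),("top",'g',1,363.75,289.5),("top",'g',-1,468.75,277),
("scene",'r',1,245.7,250),("scene",'r',-1,155,299),("scene",'g',1,186,132.3),("scene",'g',-1,86.7,175)]
def res(p):
    g,r=pts(p);o=[]
    for n,k,s,u,v in obs:o+=list(proj(n,(g if k=='g' else r)(s))-[u,v])
    return o
for f in range(1):
    s=least_squares(res,[.4,-.25,0,1.9]);print(s.x,np.degrees(s.x[2]),np.round(s.fun,1))
g,r=pts(s.x);print("edge corners",g(1),g(-1),"rim",r(1),r(-1))
for n,u,v,z in[("top",269,199,.095),("scene",306,202,.095),("top",304,250,.095),("top",267,262,.05),("top",148,316,.22),("top",63,257,.22)]:print(n,u,v,ray(n,u,v,z).round(3))
E
```

```text
[ 0.60471279 -0.27045498  0.14059411  1.92123799] 8.05544902444106 [-1.1 -1.7  0.7 -1.4 -0.2 -0.6  0.3 -0.8  1.4 -2.4 -1.7  0.5 -0.1 -1.5
 -1.4 -2.2]
edge corners [ 0.53631163 -0.17913911  0.23027539] [ 0.5643379  -0.37716569  0.23027539] rim [ 0.74912092 -0.14902067  0.08      ] [ 0.7771472  -0.34704725  0.08      ]
top 269 199 [0.728 0.001 0.095]
scene 306 202 [0.708 0.005 0.095]
top 304 250 [ 0.615 -0.08   0.095]
top 267 262 [0.588 0.002 0.05 ]
top 148 316 [0.477 0.216 0.22 ]
top 63 257 [0.581 0.383 0.22 ]
```

Fit residuals are about 2 px. The lid edge is at (0.550, -0.278, 0.23) and the push direction is 8° to the left of +x. First I'll raise the tool, shut the fingers and turn it so that tool y lies along the push.

```bash
python3 -m pendant '[{"dr":[0,0,0],"delta_pos":[0,0,-3.5],"fingers":0},{"dr":[0,0,0],"delta_pos":[0,0,-3.5],"fingers":0},{"dr":[0,0,0.1225],"delta_pos":[0,0,0],"fingers":0},{"dr":[0,0,0.1225],"delta_pos":[0,0,0],"fingers":0},{"dr":[0,0,0.1225],"delta_pos":[0,0,0],"fingers":0},{"dr":[0,0,0.1225],"delta_pos":[0,0,0],"fingers":0},{"dr":[0,0,0.1225],"delta_pos":[0,0,0],"fingers":0},{"dr":[0,0,0.1225],"delta_pos":[0,0,0],"fingers":0},{"dr":[0,0,0.1225],"delta_pos":[0,0,0],"fingers":0},{"dr":[0,0,0.1225],"delta_pos":[0,0,0],"fingers":0}]'
cat > d.py <<'E'
import sys
from h import *
from scipy.spatial.transform import Rotation as R
s=ctrl.state();r=R.from_euler("xyz",s["eef_rot"])
print(s["time_s"],s["position"].round(4),s["eef_rot"].round(3),s["q"].round(2),s["contact_force"].round(1))
t=np.array(eval(sys.argv[1]));print("cm tool",(r.inv().apply(t-s["position"])*100).round(2)); print(r.as_matrix().round(3))
E
python3 d.py '[.46,-.29,.33]'
```

```text
time_s: 0.93
position: [0.2618, 0.5396, 0.3256]
eef_rot: [-3.141, 0.001, 1.704]
contact_force: [0.6, 0.0, 0.2]
gripper_width: -0.0
0.9333 [0.2618 0.5396 0.3256] [-3.141e+00  1.000e-03  1.704e+00] [1.03 0.11 1.38 0.   1.65 0.9 ] [0.6 0.  0.2]
cm tool [-84.86   8.64  -0.37]
[[-0.133  0.991 -0.001]
 [ 0.991  0.133 -0.001]
 [-0.001 -0.001 -1.   ]]
```

```bash
python3 -m pendant '[{"dr":[0,0,0],"delta_pos":[-3.5,0.5,0],"fingers":0},{"dr":[0,0,0],"delta_pos":[-3.5,0.5,0],"fingers":0},{"dr":[0,0,0],"delta_pos":[-3.5,0.5,0],"fingers":0},{"dr":[0,0,0],"delta_pos":[-3.5,0.5,0],"fingers":0},{"dr":[0,0,0],"delta_pos":[-3.5,0.5,0],"fingers":0},{"dr":[0,0,0],"delta_pos":[-3.5,0.5,0],"fingers":0},{"dr":[0,0,0],"delta_pos":[-3.5,0.5,0],"fingers":0},{"dr":[0,0,0],"delta_pos":[-3.5,0.5,0],"fingers":0},{"dr":[0,0,0],"delta_pos":[-3.5,0.5,0],"fingers":0},{"dr":[0,0,0],"delta_pos":[-3.5,0.5,0],"fingers":0}]'; python3 d.py '[.46,-.29,.33]'
```

```text
time_s: 1.77
position: [0.3598, 0.1985, 0.326]
eef_rot: [-3.141, 0.0, 1.71]
contact_force: [0.8, 0.2, 0.3]
gripper_width: -0.001
1.7667 [0.3598 0.1985 0.326 ] [-3.141  0.     1.71 ] [ 0.38 -0.42  1.86  0.    1.7   0.24] [0.8 0.2 0.3]
cm tool [-49.77   3.14  -0.4 ]
[[-0.139  0.99  -0.   ]
 [ 0.99   0.139 -0.   ]
 [-0.    -0.    -1.   ]]
```

```bash
python3 -m pendant '[{"dr":[0,0,0],"delta_pos":[-3.5,0.3,0],"fingers":0},{"dr":[0,0,0],"delta_pos":[-3.5,0.3,0],"fingers":0},{"dr":[0,0,0],"delta_pos":[-3.5,0.3,0],"fingers":0},{"dr":[0,0,0],"delta_pos":[-3.5,0.3,0],"fingers":0},{"dr":[0,0,0],"delta_pos":[-3.5,0.3,0],"fingers":0},{"dr":[0,0,0],"delta_pos":[-3.5,0.3,0],"fingers":0},{"dr":[0,0,0],"delta_pos":[-3.5,0.3,0],"fingers":0},{"dr":[0,0,0],"delta_pos":[-3.5,0.3,0],"fingers":0},{"dr":[0,0,0],"delta_pos":[-3.5,0.3,0],"fingers":0},{"dr":[0,0,0],"delta_pos":[-3.5,0.3,0],"fingers":0}]'; python3 d.py '[.46,-.29,.215]'
```

```text
time_s: 2.6
position: [0.438, -0.1442, 0.326]
eef_rot: [-3.141, -0.0, 1.709]
contact_force: [0.5, 0.3, 0.8]
gripper_width: -0.004
2.6 [ 0.438  -0.1442  0.326 ] [-3.141 -0.     1.709] [-0.43 -0.27  1.74  0.    1.67 -0.57] [0.5 0.3 0.8]
cm tool [-14.75   0.17  11.09]
[[-0.138  0.99  -0.   ]
 [ 0.99   0.138  0.   ]
 [ 0.    -0.    -1.   ]]
```

```bash
python3 -m pendant '[{"dr":[0,0,0],"delta_pos":[-3.5,0,0],"fingers":0},{"dr":[0,0,0],"delta_pos":[-3.5,0,0],"fingers":0},{"dr":[0,0,0],"delta_pos":[-3.5,0,0],"fingers":0},{"dr":[0,0,0],"delta_pos":[-3.5,0,0],"fingers":0},{"dr":[0,0,0],"delta_pos":[0,0,3],"fingers":0},{"dr":[0,0,0],"delta_pos":[0,0,3],"fingers":0},{"dr":[0,0,0],"delta_pos":[0,0,3],"fingers":0},{"dr":[0,0,0],"delta_pos":[0,0,2],"fingers":0},{"dr":[0,0,0],"delta_pos":[0,0,0],"fingers":0}]'; python3 d.py '[.615,-.264,.215]'; python3 - <<'E'
from plant import ctrl
import cv2,numpy as np
a=ctrl.get_image("scene");b=ctrl.get_image("top")
cv2.imwrite("pics/s1.png",cv2.resize(np.hstack([a,b])[:,:,::-1],(800,300)))
E
```

```text
time_s: 3.35
position: [0.4548, -0.2791, 0.2101]
eef_rot: [-3.135, -0.007, 1.709]
contact_force: [-0.6, 0.9, -0.9]
gripper_width: 0.0
3.35 [ 0.4548 -0.2791  0.2101] [-3.135 -0.007  1.709] [-0.65 -0.01  1.72  0.    1.44 -0.79] [-0.6  0.9 -0.9]
cm tool [-0.71 16.07 -0.61]
[[-0.138  0.99  -0.008]
 [ 0.99   0.138  0.006]
 [ 0.007 -0.007 -1.   ]]
```

View pics/s1.png

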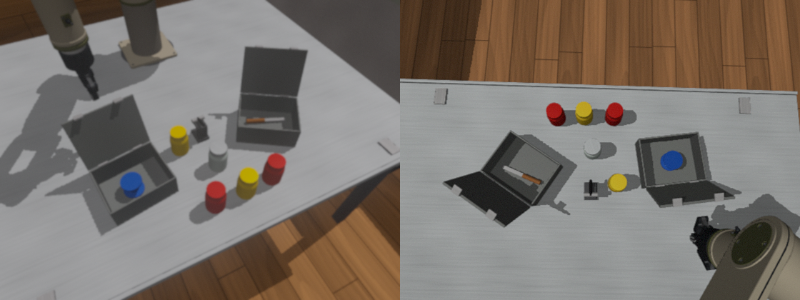

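The fingers are behind the lid (scene px ~(95,95) in the half-size view) and clear of everything. I'll approach, then push slowly.

```bash
python3 -m pendant '[{"dr":[0,0,0],"delta_pos":[0,2.5,0],"fingers":0},{"dr":[0,0,0],"delta_pos":[0,2.5,0],"fingers":0},{"dr":[0,0,0],"delta_pos":[0,1,0],"fingers":0},{"dr":[0,0,0],"delta_pos":[0,0.6,0],"fingers":0},{"dr":[0,0,0],"delta_pos":[0,0.6,0],"fingers":0},{"dr":[0,0,0],"delta_pos":[0,0.6,0],"fingers":0},{"dr":[0,0,0],"delta_pos":[0,0.6,0],"fingers":0},{"dr":[0,0,0],"delta_pos":[0,0.6,0],"fingers":0},{"dr":[0,0,0],"delta_pos":[0,0.6,0],"fingers":0}]'; python3 d.py '[.615,-.264,.215]'
```

```text
time_s: 4.2
position: [0.5544, -0.268, 0.2226]
eef_rot: [3.136, 0.003, 1.71]
contact_force: [-9.5, 9.7, 33.6]
gripper_width: -0.001
4.2 [ 0.5544 -0.268   0.2226] [3.136e+00 3.000e-03 1.710e+00] [-0.53  0.18  1.49  0.    1.46 -0.67] [-9.5  9.7 33.6]
cm tool [-0.44  6.06  0.8 ]
[[-0.139  0.99   0.006]
 [ 0.99   0.139 -0.002]
 [-0.003  0.006 -1.   ]]
```

```bash
python3 -m pendant '[{"dr":[0,0,0],"delta_pos":[0,0.6,0],"fingers":0},{"dr":[0,0,0],"delta_pos":[0,0.6,0],"fingers":0},{"dr":[0,0,0],"delta_pos":[0,0.6,0],"fingers":0}]'; python3 d.py '[.615,-.264,.215]'; python3 - <<'E'
from plant import ctrl
import cv2,numpy as np
a=ctrl.get_image("scene");b=ctrl.get_image("top")
cv2.imwrite("pics/s2.png",cv2.resize(np.hstack([a,b])[:,:,::-1],(800,300)))
E
```

```text
time_s: 4.45
position: [0.574, -0.2653, 0.2255]
eef_rot: [3.131, 0.005, 1.711]
contact_force: [-5.6, 11.6, 38.5]
gripper_width: -0.002
4.45 [ 0.574  -0.2653  0.2255] [3.131 0.005 1.711] [-0.52  0.22  1.44  0.    1.47 -0.66] [-5.6 11.6 38.5]
cm tool [-0.44  4.06  1.1 ]
[[-0.139  0.99   0.012]
 [ 0.99   0.14  -0.003]
 [-0.005  0.011 -1.   ]]
```

View pics/s2.png

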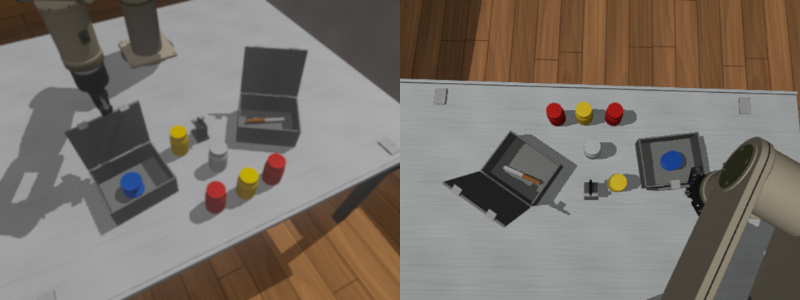

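There's a 38 N upward force: a step on the fingers is bearing on the lid's top edge. I'll lift off it before pushing on.

```bash
python3 -m pendant '[{"dr":[0,0,0],"delta_pos":[0,0,-0.8],"fingers":0},{"dr":[0,0,0],"delta_pos":[0,0,-0.8],"fingers":0}]'; python3 d.py '[.615,-.264,.24]'
```

```text
time_s: 4.72
position: [0.5706, -0.2654, 0.234]
eef_rot: [3.14, 0.001, 1.71]
contact_force: [-0.4, -0.4, -0.4]
gripper_width: 0.0
4.7167 [ 0.5706 -0.2654  0.234 ] [3.14e+00 1.00e-03 1.71e+00] [-0.52  0.22  1.43 -0.    1.49 -0.66] [-0.4 -0.4 -0.4]
cm tool [-0.48  4.42 -0.59]
[[-0.139  0.99   0.001]
 [ 0.99   0.139 -0.001]
 [-0.001  0.001 -1.   ]]
```

```bash
python3 -m pendant '[{"dr":[0,0,0],"delta_pos":[0,0,-0.6],"fingers":0},{"dr":[0,0,0],"delta_pos":[0,0.5,0],"fingers":0},{"dr":[0,0,0],"delta_pos":[0,0.5,0],"fingers":0}]'; python3 d.py '[.615,-.264,.24]';  python3 - <<'E'
from plant import ctrl
import cv2,numpy as np
a=ctrl.get_image("scene")[100:320,60:300]
cv2.imwrite("pics/s3.png",cv2.resize(a[:,:,::-1],None,fx=2.5,fy=2.5,interpolation=cv2.INTER_CUBIC))
E
```

```text
time_s: 4.97
position: [0.5804, -0.2641, 0.2383]
eef_rot: [3.142, 0.0, 1.709]
contact_force: [-1.0, -0.4, -0.1]
gripper_width: 0.003
4.9667 [ 0.5804 -0.2641  0.2383] [3.142 0.    1.709] [-0.51  0.24  1.4  -0.    1.5  -0.65] [-1.  -0.4 -0.1]
cm tool [-0.46  3.43 -0.17]
[[-0.138  0.99   0.   ]
 [ 0.99   0.138 -0.   ]
 [-0.     0.    -1.   ]]
```

View pics/s3.png

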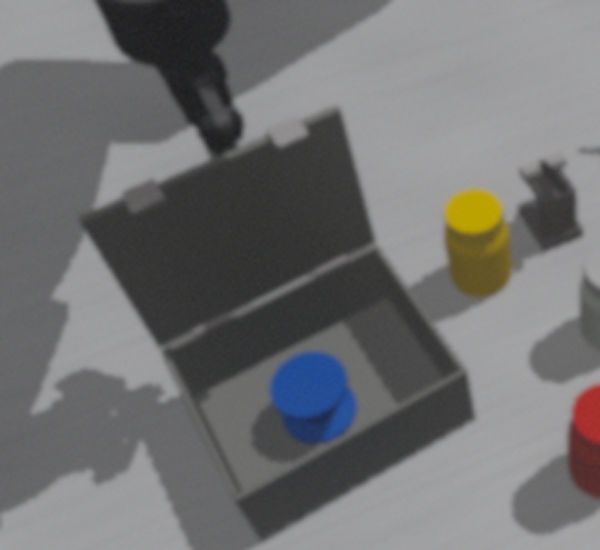

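The fingertip is behind the lid between the two clasps (crop px (222,150)), pushing with about 1 N. I'll carry on.

```bash
python3 -m pendant '[{"dr":[0,0,0],"delta_pos":[0,0.5,-0.2],"fingers":0},{"dr":[0,0,0],"delta_pos":[0,0.5,-0.1],"fingers":0},{"dr":[0,0,0],"delta_pos":[0,0.5,0],"fingers":0}]'; python3 d.py '[.615,-.264,.24]'
```

```text
time_s: 5.27
position: [0.5957, -0.2616, 0.241]
eef_rot: [-3.141, -0.0, 1.71]
contact_force: [-1.0, -0.4, 0.6]
gripper_width: 0.003
5.2667 [ 0.5957 -0.2616  0.241 ] [-3.141 -0.     1.71 ] [-0.49  0.27  1.35  0.    1.51 -0.63] [-1.  -0.4  0.6]
cm tool [-0.5   1.88  0.1 ]
[[-0.139  0.99  -0.   ]
 [ 0.99   0.139  0.   ]
 [ 0.    -0.    -1.   ]]
```

```bash
python3 - <<'E'
from plant import ctrl
import cv2,numpy as np
a=ctrl.get_image("scene")[100:320,60:300]
cv2.imwrite("pics/s4.png",cv2.resize(a[:,:,::-1],None,fx=2.5,fy=2.5,interpolation=cv2.INTER_CUBIC))
E
```

```text
(no output)
```

View pics/s4.png

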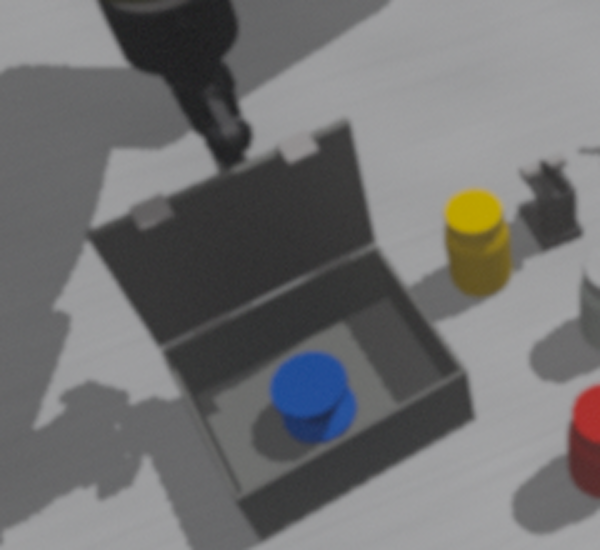

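```bash
python3 -m pendant '[{"dr":[0,0,0],"delta_pos":[0,0.5,0],"fingers":0},{"dr":[0,0,0],"delta_pos":[0,0.5,0],"fingers":0},{"dr":[0,0,0],"delta_pos":[0,0.5,0],"fingers":0},{"dr":[0,0,0],"delta_pos":[0,0,0],"fingers":0}]'; python3 d.py '[.615,-.264,.24]'; python3 - <<'E'
from plant import ctrl
import cv2,numpy as np
a=ctrl.get_image("scene")[100:320,60:300]
cv2.imwrite("pics/s5.png",cv2.resize(a[:,:,::-1],None,fx=2.5,fy=2.5,interpolation=cv2.INTER_CUBIC))
E
```

```text
time_s: 5.65
position: [0.6109, -0.2594, 0.2411]
eef_rot: [3.141, -0.0, 1.71]
contact_force: [0.7, -0.2, 0.4]
gripper_width: 0.003
5.65 [ 0.6109 -0.2594  0.2411] [ 3.141 -0.     1.71 ] [-0.48  0.31  1.31  0.    1.52 -0.62] [ 0.7 -0.2  0.4]
cm tool [-0.52  0.34  0.11]
[[-0.139  0.99   0.   ]
 [ 0.99   0.139  0.   ]
 [ 0.     0.    -1.   ]]
```

View pics/s5.png

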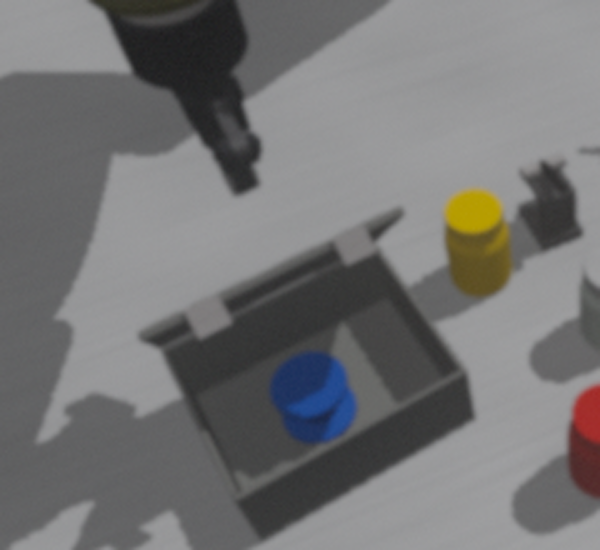

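The lid is past upright and falling freely with no contact. I'll back off, raise the tool and check.

```bash
python3 -m pendant '[{"dr":[0,0,0],"delta_pos":[0,-1,-1],"fingers":0},{"dr":[0,0,0],"delta_pos":[0,-2,-2],"fingers":0},{"dr":[0,0,0],"delta_pos":[0,-2,-2],"fingers":0},{"dr":[0,0,0],"delta_pos":[0,-2,-2],"fingers":0},{"dr":[0,0,0],"delta_pos":[0,-2,0],"fingers":0},{"dr":[0,0,0],"delta_pos":[0,-2,0],"fingers":0},{"dr":[0,0,0],"delta_pos":[0,0,0],"fingers":0},{"dr":[0,0,0],"delta_pos":[0,0,0],"fingers":0},{"dr":[0,0,0],"delta_pos":[0,0,0],"fingers":0},{"dr":[0,0,0],"delta_pos":[0,0,0],"fingers":0}]'; python3 - <<'E'
from plant import ctrl
import cv2,numpy as np
a=ctrl.get_image("scene");b=ctrl.get_image("top")
cv2.imwrite("pics/s6.png",cv2.resize(np.hstack([a,b])[:,:,::-1],(800,300)))
for n,i in(("scene",a),("top",b)):
    o=cv2.cvtColor(i,cv2.COLOR_RGB2GRAY).astype(int)-cv2.imread(f"pics/{n}0.png",0)
    r=(slice(190,240),slice(285,322)) if n=="scene" else (slice(190,225),slice(252,285))
    f=(slice(60,205),slice(325,425)) if n=="scene" else (slice(180,320),slice(55,230))
    print(n,"jar diff",abs(o[r]).mean(),"file box diff",abs(o[f]).mean())
print(ctrl.state()["contact_force"])
E
```

```text
time_s: 6.53
position: [0.5017, -0.2747, 0.311]
eef_rot: [-3.142, -0.0, 1.71]
contact_force: [0.4, 0.2, 0.7]
gripper_width: -0.001
scene jar diff 10.072972972972973 file box diff 7.384413793103448
top jar diff 1.612121212121212 file box diff 1.9357142857142857
[ 0.05801031  0.13976948 -0.70742527]
```

View pics/s6.png

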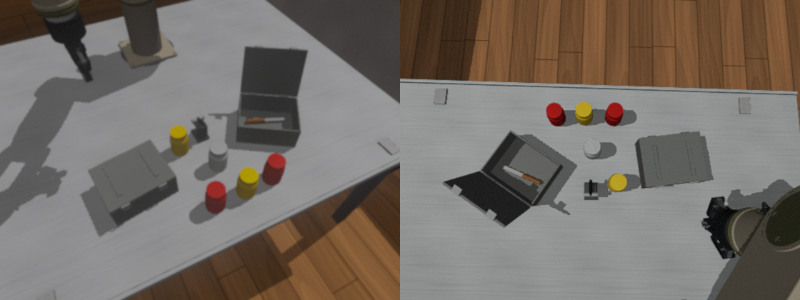

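The lid is flat shut (top px (672,160)). The file box and jar match the start in the top view.

```bash
python3 -m pendant '[{"dr":[0,0,0],"delta_pos":[0,0,0],"fingers":0},{"dr":[0,0,0],"delta_pos":[0,0,0],"fingers":0},{"dr":[0,0,0],"delta_pos":[0,0,0],"fingers":0}]'; python3 -c "
from plant import ctrl
print(ctrl.hand_in())"
```

```text
time_s: 6.88
position: [0.5013, -0.2748, 0.3111]
eef_rot: [-3.141, -0.0, 1.71]
contact_force: [-0.4, 0.3, -0.1]
gripper_width: -0.004
the job is handed in; nothing more can be done
None
```

I pushed the spool box's lid up past upright with the closed fingers, stopped, and it fell shut by its own weight. I backed the arm clear and handed the job in at 6.9 s; no verdict came back.

**During the push:** midway, part of the gripper bore on the lid's top edge with about 38 N upward on the wrist, just under the 40 N limit. I lifted about 1.5 cm, which cleared it, and finished the push at about 1 N. I only read forces between moves, so a brief higher peak could have gone unseen. In the first picture after the lid went over, the fingers were clear of it and the contact force was about zero.

**Last checks:**
- **Spool lid:** it looks flat shut in both cameras. I judged this by eye and did not measure the hinge angle.
- **File box and jar:** both are unchanged from the start in the top view. The scene view differed more over the same patches, by 7 to 10 grey levels against about 2. I put that down to the picture being darker overall, and nothing looked moved, but I did not check it further.
- **Robot:** the tool is about 7 cm or more above and well behind the box, touching nothing.

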